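# Free the seized bolt of the sample hand-over rocker and send a vial through

## Task

The slide bolt that locks the tipping tray of the sample hand-over station has seized with corrosion: work its knob back and forth with short strokes until it runs, and draw it out as far as it goes, away from the tray. Then take the capped vial from its holder and set it gently, lying along the pivot, on the outer half of the tray (the half next to the grey bin), let go, so that its weight tips the tray and it rolls into the bin. Leave everything else on the table alone.

Things in the scene. Friction and masses are not known exactly. Their poses are not given: they have to be found in the camera images.
- station: Hand-over station, fixed: white base board (station x -90 to +180, y -210 to +100 mm, 12 mm thick) with a steel tipping tray, a grey lock case with a rusty slide bolt, and an open grey bin. Origin on the table under the middle of the tray, z up. Tray x -59 to +59, y -65 to +65 mm; bin y -74 to -182 mm; bolt beyond the tray's +x edge, on the line y -30 mm, sliding along x.
- pivot (a point): Middle of the tray's pivot, which runs along station x at y 0, 72 mm above the table.
- case_top (a point): Middle of the top of the lock case (92 mm along station x, 104 mm along y, top 48 mm above the table; two low straps over the bolt bar end 65 mm above the table). How it frees: only strokes that reach their hard stop count; each such stroke, out or in by turns, wears it one step. Out-strokes repeated without going in to the inner stop between gain nothing.
- bolt (a joint): Bolt travel in m along station +x (away from tray): about 0 at start, 0.050 fully drawn. Dragging it takes 5 N. Seized: outward and inward it meets hard stops about 9 mm from 0 (a first one may come after 1 mm): 6 to 9 N on the last mm, then solid; press to 15-20 N. After 1 to 4 such out-strokes, each followed by an in-stroke, the next out-stroke runs to the end at under 10 N. Below 0.022 it locks the tray.
- knob (a point): Point on the axis of the bolt's upright round knob, 8 mm below its top. Knob 16 mm in diameter, standing 42 mm up from the flat bolt bar (bar 20 mm wide, its top 60 mm above the table; knob top at 102 mm, this point at 94 mm). At bolt 0 it is at station x +102, y -30 mm. It moves with the bolt and stays where left.
- rocker (a joint): Tilt of the tipping tray in rad: 0 level (its rest when empty, held there by a counterweight), 0.38 fully tipped with the bin-side edge (station -y) down.
- tray_spot (a point): On the tray's top face (75 mm above the table when level), middle of its bin-side half: station x 0, y -38 mm. Flat deck, 112 mm inside along station x; lips 14 mm high at both x ends and at +y, none at the bin side. A vial lying along station x, axis 28 mm or more to the bin side of the pivot, tips the unlocked tray, rolls into the bin, and the tray swings back level.
- bin_floor (a point): Centre of the bin's inner floor, 28 mm above the table. Inside the bin measures 128 mm along station x and 100 mm along station y; the wall at the tray side ends 38 mm above the table, the end walls 67 mm, the outer wall 82 mm.
- vial: Capped plastic sample vial, a smooth cylinder 28 mm in diameter and 86 mm long, about 75 g, lying in its holder. Origin at its centre, x along its axis (cap end +x). Its centre is about 26 mm above the table at the start.
- holder: White vial holder, fixed, 100 x 26 mm (long side along its x, as the vial's axis), with two low rails 15 mm high under the vial and end plates 18 mm high at x +-48 mm. Origin on the table under its middle. Nothing stands beside the vial higher than its rails.
- dropper: Bystander: small white dropper bottle, 26 mm in diameter, 55 mm tall, standing on the station's base board at about station x +125, y +75 mm. Origin at its underside.
- tape: Bystander: roll of tape lying flat, 48 mm in diameter, 18 mm high, near the vial holder. Origin at its underside.
- eraser: Bystander: rubber block 50 x 25 x 14 mm on the table. Origin at its underside.
- sanitiser: Bystander: bottle 60 mm in diameter, 140 mm tall. Origin at its underside.
- cup: Bystander: empty grey cup 70 mm in diameter, 90 mm tall. Origin at its underside.
Not all that is in view belongs to the job. Of the things that look like the vial, the smallest one is meant.

How it is judged:
By the outcome, as a careful person would: the job done as asked, in the order asked, and still so for the second after the job is handed in, with the robot touching nothing.
It also fails if it takes over 64 s, if anything falls off the work surface, if the arm or the gripper's body presses on something with over 40 N, if the wrist force passes 120 N, or if a joint passes its speed limit or range.

## Robot

A 7-joint arm with a two-finger parallel gripper is mounted at the origin on the work surface. World frame = base frame: x ahead of the robot, y to its left, z up, the work surface at z = 0. Lengths are in m, angles in rad, forces in N, time in s.
With the tool pointing down it reaches from about 0.4 to 0.85 m from the base axis. Payload 10.4 kg.
Tool frame: the origin (TCP) lies on the centre line of the jaws, within the pads' length; the fingertips stand 14 mm ahead of it and the grasp point (between the pads) lies 5 mm behind it (tip_reach is the z of the fingertips in the tool frame, in m); z points along the fingers, x is the direction in which the jaws open and shut, and the axes are right-handed (so a half turn about z gives the same grasp; the last joint's range is limited). The gripper opens to 87 mm and grips with 3 to 60 N. Pads are 19 mm wide; open, the fingers measure 117 mm over their backs; the gripper's body (75 mm by 190 mm) begins 51 mm behind the grasp point.
Start: joints at [-1.343, 0.332, -0.065, 1.46, 0.022, 1.35, -0.088], TCP at [0.155, 0.605, 0.237] pointing down, gripper open.
Joint ranges: [-2.6, 2.6], [-0.5, 2.12], [-1.47, 1.34], [0.16, 2.42], [-1.27, 4.41], [0.06, 2.06], [-2.6, 2.6]. Speed limits (rad/s): [2.22, 2.22, 2.79, 2.79, 3.14, 3.14, 3.14].

## Interface

Orientations are given as a unit quaternion [x, y, z, w].
In Python, from bench import * gives the robot as it stands.
- The arm moves only by the tool carry_out, never from a script. Its argument "rows" is a list of rows, each a list of 5 numbers: the closure, from -1 (fully open) to 1 (shut), so that 0 is half open, then the shift along the tool's x, y, z in units of 30 mm (1.0 is 30 mm), then the turn about the tool's z in units of 5 degrees (1.0 is 5 degrees). In form: [[jaw, x, y, z, turn], ...]. A call has 1 to 20 rows; each row shifts and turns the pose as measured when the row begins, along the tool's axes as they then stand; what a row does not reach is not made up. A row lasts 1/12 s, in which the tool goes at most 41.7 mm and 7.16 degrees, less where a joint would pass 70% of its speed; a pose out of reach is approached as far as the arm can. A call is refused whole if a number of a shift passes 1 or a number of a turn 1, either way. A call with a gripper value outside its range is refused whole. The fingers move at their own pace and stop on an object; "force" is the grip in N (left out, the last holds). Time passes only in rows, so rows that do not move let the fingers close. It gives the time, the measured TCP pose, the force and the opening at its end, in the units of the state.
- read_state(): the state, without advancing time (a new reading comes with each control period).
- camera(name): name is "scene" or "top" or "wrist"; returns the picture (400x640x3 uint8, blue, green, red); there is no depth.
- camera_info(name): a dict with "fx", "fy", "cx", "cy" (pixels), "extrinsics" (4x4, takes a point from camera to world coordinates); the wrist camera has in their place "tool_from_camera" (4x4, takes a point from camera to tool coordinates, whose origin is the TCP and whose axes are the tool frame's). Camera axes: x right, y down, z forward; pixel columns grow to the right and rows downward; lengths in m; the calibration is good to about 2 mm. The wrist camera is an equidistant fisheye: a pixel r from the principal point sees the ray r / f radians off the axis. A picture is of the moment at which its call begins: read the wrist's pose just before it. camera_info takes no time and is no camera call.
- close_job(): hands the job in, once; it reports no verdict.
Trained networks look in the newest picture that a camera, given by its name, has taken for a name from the list of things; names that differ only in an ending like _2 or _b are one class to them, and where a whole thing is asked for, a point or a joint stands for the part that bears it (a point fixed in the world has none). Each returns a list of dicts, best first, with "conf" (0 to 1); they miss things now and then, are a little off and sometimes report something else, mostly with a low value. They report only what shows in the picture. A call takes as long as a camera call. They do not tell look-alikes from the thing itself.
- recognise(query, camera): "box" ([centre column, centre row, width, height] in pixels, round what is visible of it).
- silhouettes(query, camera): "mask" (400x640 bool, what is visible of it) and "box" ([centre column, centre row, width, height] in pixels, round what is visible of it).
- pinpoint(query, camera): "xy" ([column, row] in pixels: a listed point, or the origin of a listed thing).
The state is a dict: "time": time; "joint_positions": joint angles; "joint_vel": joint speeds; "joint_torque": joint torques, N m; "ee_pos": TCP position; "eef_rot": TCP orientation; "ft_force": force on the tool from outside, world axes, zero at the start; "torque": the same for the moment, N m; "width": finger opening in m.
Only numpy, scipy, OpenCV 4.12 (cv2) and the standard library are available. Lean on these libraries where they do the work, as an engineer would, in place of code of your own. Each camera call takes 0.05 s, during which the arm holds its last target. There are 200 camera calls.

## Working session

There is one attempt and no reset: what is moved stays moved. The work goes in short steps, Python scripts to look and compute and a tool call to move; the robot and the scene stay as the last step left them, time stands still between calls to the robot, and variables do not carry over. Pictures are saved under pics/ and viewed, about 8 in all and at most 12, crops included, and the job is handed in when it is done.

Besides the shell and the picture viewer there is one more tool, called after "Call:" as name(argument=value, ...), one argument or row to a line, values as JSON. carry_out: Moves the arm, as the interface text tells. Its arguments: {"type":"object","properties":{"rows":{"type":"array","items":{"type":"array","items":{"type":"number"}}},"force":{"type":"number"}},"required":["rows"]}

```bash
mkdir -p pics
cat > h.py <<'E'
from bench import *
import numpy as np, cv2
from scipy.spatial.transform import Rotation as R
def ray(name,uv,st=None):
    i=camera_info(name)
    u,v=uv
    x=(u-i["cx"])/i["fx"]; y=(v-i["cy"])/i["fy"]
    if name=="wrist":
        r=np.hypot(x,y); d=np.array([np.sin(r)*x/max(r,1e-9),np.sin(r)*y/max(r,1e-9),np.cos(r)])
        T=np.eye(4);T[:3,:3]=R.from_quat(st["eef_rot"]).as_matrix();T[:3,3]=st["ee_pos"]
        E=T@np.array(i["tool_from_camera"])
    else:
        d=np.array([x,y,1.]);E=np.array(i["extrinsics"])
    d=E[:3,:3]@d
    return E[:3,3],d/np.linalg.norm(d)
def atz(r,z): o,d=r; return o+d*(z-o[2])/d[2]
def tri(rs):
    A=np.zeros((3,3));b=np.zeros(3)
    for o,d in rs:
        P=np.eye(3)-np.outer(d,d);A+=P;b+=P@o
    p=np.linalg.solve(A,b)
    return p,[np.linalg.norm(np.cross(p-o,d)) for o,d in rs]
E
python3 - <<'E'
from h import *
s=read_state();print({k:np.round(v,3).tolist() for k,v in s.items()})
for c in("scene","top","wrist"):
    im=camera(c);cv2.imwrite(f"pics/{c}0.png",im)
    i=camera_info(c);print(c,{k:np.round(v,3).tolist() for k,v in i.items() if k!='name' and not isinstance(v,str)})
for q in["pivot","case_top","knob","tray_spot","bin_floor","vial","holder","dropper","tape","station"]:
    R_=[]
    for c in("scene","top","wrist"):
        for o in pinpoint(q,c)[:4]: print(q,c,np.round(o["xy"]).tolist(),round(o["conf"],2), np.round(atz(ray(c,o["xy"],s),{"pivot":.072,"case_top":.048,"knob":.094,"tray_spot":.075,"bin_floor":.028,"vial":.026}.get(q,0)),3).tolist())
E
```

```text
{'time': 0.0, 'joint_positions': [-1.343, 0.333, -0.065, 1.461, 0.022, 1.35, -0.089], 'joint_vel': [-0.002, -0.001, -0.0, 0.0, -0.001, 0.0, -0.0], 'joint_torque': [-0.0, -62.327, 0.024, -38.991, -0.061, 0.04, 0.0], 'ee_pos': [0.155, 0.605, 0.236], 'eef_rot': [0.79, 0.613, -0.001, 0.0], 'ft_force': [1.051, 0.575, -0.07], 'torque': [-0.008, -0.018, -0.003], 'width': 0.087}
scene {'fx': 396.581, 'fy': 396.581, 'cx': 320.682, 'cy': 209.17, 'extrinsics': [[0.803, 0.376, -0.462, 0.936], [0.596, -0.527, 0.606, -0.467], [-0.016, -0.762, -0.647, 0.676], [0.0, 0.0, 0.0, 1.0]]}
top {'fx': 438.034, 'fy': 438.034, 'cx': 315.839, 'cy': 201.828, 'extrinsics': [[0.027, -0.992, 0.12, 0.405], [-1.0, -0.026, 0.004, 0.08], [-0.001, -0.12, -0.993, 1.068], [0.0, 0.0, 0.0, 1.0]]}
wrist {'fx': 309.707, 'fy': 309.707, 'cx': 321.645, 'cy': 204.681, 'tool_from_camera': [[1.0, 0.0, 0.0, 0.0], [-0.001, 0.954, 0.299, -0.083], [-0.0, -0.299, 0.954, -0.148], [0.0, 0.0, 0.0, 1.0]]}
pivot scene [260.0, 256.0] 0.79 [0.491, -0.096, 0.072]
pivot top [394.0, 218.0] 0.75 [0.494, -0.094, 0.072]
pivot wrist [77.0, 398.0] 0.
[... 784 characters left out ...]
 0.9 [0.566, 0.281, 0.026]
vial scene [365.0, 231.0] 0.88 [0.606, 0.139, 0.026]
vial top [270.0, 244.0] 0.8 [0.427, 0.189, 0.026]
vial top [236.0, 186.0] 0.75 [0.564, 0.278, 0.026]
vial top [291.0, 172.0] 0.59 [0.601, 0.147, 0.026]
holder scene [376.0, 203.0] 0.55 [0.56, 0.272, 0.0]
holder top [235.0, 194.0] 0.48 [0.547, 0.284, 0.0]
dropper scene [331.0, 276.0] 0.54 [0.607, -0.003, 0.0]
dropper top [351.0, 177.0] 0.66 [0.599, -0.001, 0.0]
tape scene [406.0, 220.0] 0.81 [0.655, 0.259, 0.0]
tape scene [380.0, 192.0] 0.49 [0.545, 0.32, 0.0]
tape top [245.0, 148.0] 0.62 [0.664, 0.264, 0.0]
station scene [265.0, 281.0] 0.79 [0.498, -0.098, 0.0]
station top [390.0, 219.0] 0.57 [0.498, -0.097, 0.0]
```

View pics/top0.png

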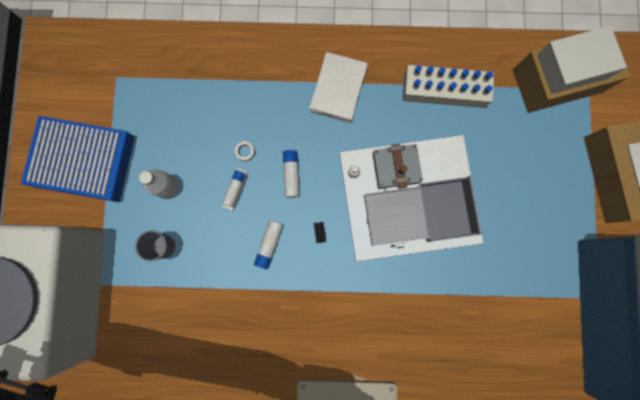

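View pics/scene0.png

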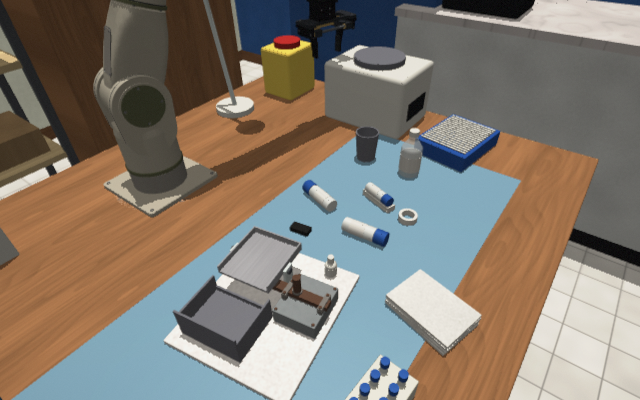

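The three vial look-alikes in the top view are at (270,244), (291,172) and (236,186). The third is the smallest and is the one in a white holder beside the tape, so it fits the description. I'll hover over it with the wrist camera for a close crop before reaching for anything.

Call:
carry_out(
  rows=[
    [-1,-0.47,0.97,0,0],
    [-1,-0.47,0.97,0,0],
    [-1,-0.47,0.97,0,0],
    [-1,-0.47,0.97,0,0],
    [-1,-0.47,0.97,0,0],
    [-1,-0.47,0.97,0,0],
    [-1,-0.47,0.97,0,0],
    [-1,-0.47,0.97,0,0],
    [-1,-0.47,0.97,0,0],
    [-1,-0.47,0.97,0,0],
    [-1,-0.47,0.97,0,0],
    [-1,-0.47,0.97,0,0],
    [-1,-0.47,0.97,0,0],
    [-1,-0.47,0.97,0,0],
    [-1,-0.47,0.97,0,0],
    [-1,-0.47,0.97,0,0],
    [-1,0,0,0,0],
    [-1,0,0,0,0],
  ],
)

```text
time: 3.15
ee_pos: [0.5668, 0.2564, 0.2357]
eef_rot: [0.788, 0.616, 0.001, -0.001]
ft_force: [-1.2, 0.4, -0.6]
width: 0.0872
```

Run:
```python
from h import *
s=read_state();print(s["ee_pos"],s["eef_rot"],s["ft_force"])
w=camera("wrist");t=camera("top");sc=camera("scene")
cv2.imwrite("pics/w1.png",w)
sm={}
for c in("wrist","top","scene"):
    for o in silhouettes("vial",c)[:4]:
        m=o["mask"].astype(np.uint8);pts=np.argwhere(m)[:,::-1].astype(np.float32)
        r=cv2.minAreaRect(pts); b=cv2.boxPoints(r)
        W=[atz(ray(c,q,s),.026)[:2] for q in b]
        e=sorted([np.linalg.norm(W[0]-W[1]),np.linalg.norm(W[1]-W[2])])
        l=(W[1]-W[0]) if np.linalg.norm(W[0]-W[1])>np.linalg.norm(W[1]-W[2]) else W[2]-W[1]
        print(c,round(o["conf"],2),np.round(r[0]),"ctr",np.round(np.mean(W,0),4),"size",np.round(e,3),"ang",round(np.degrees(np.arctan2(l[1],l[0])),1))
    for q in("vial","holder"):
        for o in pinpoint(q,c)[:4]:print(c,q,np.round(o["xy"]),round(o["conf"],2),np.round(atz(ray(c,o["xy"],s),.026 if q=="vial" else 0),4))
```

```text
[0.5668406  0.25635302 0.23565583] [ 7.88058609e-01  6.15598839e-01  1.12743207e-03 -6.53103088e-04] [-1.20247527  0.40417622 -0.58362908]
wrist 0.85 [244. 224.] ctr [0.5986 0.1489] size [0.038 0.118] ang 5.2
wrist 0.82 [340. 170.] ctr [0.5591 0.2818] size [0.028 0.091] ang 161.6
wrist 0.62 [ 83. 226.] ctr [ 0.5417 -0.2   ] size [0.255 0.45 ] ang 85.4
wrist 0.61 [241.  80.] ctr [0.4254 0.196 ] size [0.038 0.117] ang 161.8
wrist vial [243. 225.] 0.89 [0.597  0.1472 0.026 ]
wrist vial [340. 171.] 0.88 [0.5594 0.2814 0.026 ]
wrist vial [242.  79.] 0.8 [0.4255 0.1987 0.026 ]
top 0.86 [270. 238.] ctr [0.4416 0.1906] size [0.034 0.08 ] ang -19.6
top 0.65 [290. 174.] ctr [0.5985 0.147 ] size [0.036 0.115] ang -178.2
top vial [290. 174.] 0.89 [0.5971 0.1486 0.026 ]
top vial [268. 242.] 0.63 [0.4311 0.1959 0.026 ]
top vial [390. 218.] 0.24 [ 0.4956 -0.0946  0.026 ]
scene 0.87 [319. 196.] ctr [0.4328 0.1845] size [0.049 0.134] ang -18.8
scene 0.84 [365. 231.] ctr [0.6038 0.1378] size [0.056 0.123] ang 3.0
scene 0.82 [379. 194.] ctr [0.5593 0.281 ] size [0.049 0.103] ang -19.9
scene 0.55 [367. 145.] ctr [0.4004 0.48  ] size [0.078 0.209] ang 120.3
scene vial [384. 193.] 0.86 [0.5703 0.2912 0.026 ]
scene vial [319. 193.] 0.59 [0.4291 0.1919 0.026 ]
scene vial [365. 235.] 0.57 [0.6127 0.1268 0.026 ]
scene holder [378. 202.] 0.57 [0.5599 0.2786 0.    ]
```

View pics/w1.png

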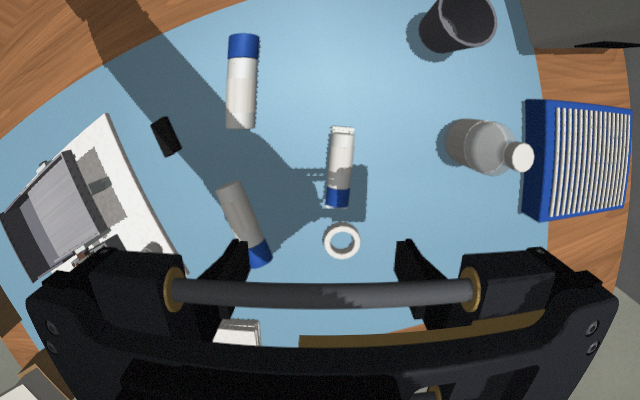

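The wrist picture shows the holder vial at (340,170), measuring about 28 x 91 mm, with the tape at (342,241). The look-alikes at (242,80) and (243,224) measure about 38 x 118 mm. So the vial in the holder is the one meant. Next, over to the knob.

Call:
carry_out(
  rows=[
    [-1,-0.92,0.32,0,0],
    [-1,-0.92,0.32,0,0],
    [-1,-0.92,0.32,0,0],
    [-1,-0.92,0.32,0,0],
    [-1,-0.92,0.32,0,0],
    [-1,-0.92,0.32,0,0],
    [-1,-0.92,0.32,0,0],
    [-1,-0.92,0.32,0,0],
    [-1,-0.92,0.32,0,0],
    [-1,-0.92,0.32,0,0],
    [-1,-0.92,0.32,0,0],
    [-1,-0.92,0.32,0,0],
    [-1,0,0,0,1],
    [-1,0,0,0,1],
    [-1,0,0,0,1],
    [-1,0,0,0,1],
    [-1,0,0,0,1],
    [-1,0,0,0,1],
    [-1,0,0,0,1],
    [-1,0,0,0,1],
  ],
)

```text
time: 5.42
ee_pos: [0.5988, -0.1072, 0.2349]
eef_rot: [0.954, 0.298, 0.002, -0.001]
ft_force: [0.2, -0.3, 0.7]
width: 0.0868
```

Call:
carry_out(
  rows=[
    [-1,0,0,0,1],
    [-1,0,0,0,1],
    [-1,0,0,0,1],
    [-1,0,0,0,1],
    [-1,0,0,0,0],
    [-1,0,0,0,0],
  ],
)

```text
time: 5.92
ee_pos: [0.5989, -0.1064, 0.2351]
eef_rot: [0.993, 0.119, 0.002, -0.002]
ft_force: [0.4, 0.2, 0.1]
width: 0.087
```

```bash
cat > st.py <<'E'
from h import *
from scipy.optimize import least_squares
L={"pivot":(0,0,.072),"knob":(.102,-.03,.094),"tray_spot":(0,-.038,.075),"bin_floor":(0,-.128,.028),"case_top":None}
s=read_state();print(s["ee_pos"],2*np.degrees(np.arctan2(s["eef_rot"][1],s["eef_rot"][0])),s["joint_positions"])
obs=[]
for c in("wrist","top","scene"):
    im=camera(c);cv2.imwrite(f"pics/{c}2.png",im)
    for q in L:
        o=pinpoint(q,c)
        if o and o[0]["conf"]>.5 : obs.append((q,c,ray(c,o[0]["xy"],s),o[0]["xy"],o[0]["conf"]))
for q in L:
    rs=[o[2] for o in obs if o[0]==q]
    if len(rs)>1: p,e=tri(rs);print(q,np.round(p,4),np.round(e,4),[ (o[1],np.round(o[3]).tolist(),round(o[4],2)) for o in obs if o[0]==q])
def f(x):
    out=[]
    for q,c,(o,d),_,_ in obs:
        if L[q] is None: continue
        l=L[q];C,S=np.cos(x[2]),np.sin(x[2])
        p=np.array([x[0]+C*l[0]-S*l[1],x[1]+S*l[0]+C*l[1],l[2]])
        out+=list(np.cross(p-o,d)*1e3)
    return out
r=least_squares(f,[.49,-.095,.15],loss="soft_l1",f_scale=3)
x=r.x;print("fit",np.round(x[:2],4),np.degrees(x[2]),"rms mm",np.sqrt(np.mean(np.square(f(x)))))
for n,l in(("knob",(.102,-.03)),("spot",(0,-.038))):
    C,S=np.cos(x[2]),np.sin(x[2]);print(n,x[0]+C*l[0]-S*l[1],x[1]+S*l[0]+C*l[1])
E
python3 st.py
```

```text
[ 0.59888977 -0.10642859  0.23510213] 13.617625895661781 [-0.38340748  0.32501421  0.61402242  1.5424063  -0.19508979  1.3322393
  0.48937211]
pivot [ 0.4935 -0.1006  0.0632] [0.0051 0.0039 0.0017] [('wrist', [231.0, 166.0], 0.71), ('top', [395.0, 220.0], 0.83), ('scene', [259.0, 260.0], 0.67)]
knob [ 0.6007 -0.1148  0.0881] [0.0016 0.0016] [('wrist', [323.0, 204.0], 0.95), ('scene', [293.0, 281.0], 0.69)]
tray_spot [ 0.5044 -0.1345  0.0816] [0.002  0.0039 0.0054] [('wrist', [229.0, 200.0], 0.64), ('top', [411.0, 212.0], 0.87), ('scene', [248.0, 267.0], 0.69)]
bin_floor [ 0.5189 -0.2222  0.0365] [0.0003 0.0003] [('wrist', [240.0, 256.0], 0.96), ('scene', [226.0, 315.0], 0.96)]
case_top [ 0.6235 -0.1113  0.0468] [0.0035 0.0061 0.0029] [('wrist', [345.0, 196.0], 0.8), ('top', [400.0, 166.0], 0.81), ('scene', [307.0, 299.0], 0.71)]
fit [ 0.497  -0.0989] 8.589843328270424 rms mm 2.8935749083101405
knob 0.6022890413420461 -0.11334318506217089
spot 0.5026280688056605 -0.1364881748677805
```

View pics/wrist2.png

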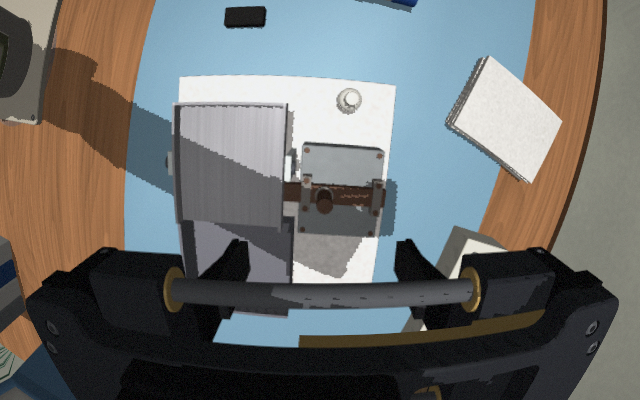

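Run:
```python
from h import *
s=read_state()
def yaw(a,b,z):
    p,q=atz(ray("wrist",a,s),z),atz(ray("wrist",b,s),z);d=q-p
    print(np.round(p,4),np.round(q,4),np.linalg.norm(d[:2]).round(4),np.degrees(np.arctan2(d[1],d[0])).round(2))
yaw((182,77),(395,87),.012)      # board +y edge 270mm
yaw((302,143),(384,148),.048)     # case edge 92
yaw((178,102),(287,104),.089)     # tray +y lip
yaw((287,104),(284,229),.082)
yaw((323,192),(323,202),.102)
```

```text
[ 0.3975 -0.0156  0.012 ] [0.6576 0.0259 0.012 ] 0.2633 9.07
[ 0.5669 -0.0639  0.048 ] [ 0.6553 -0.0476  0.048 ] 0.0899 10.46
[ 0.4359 -0.0434  0.089 ] [ 0.5462 -0.0261  0.089 ] 0.1116 8.9
[ 0.5454 -0.0261  0.082 ] [ 0.5691 -0.1519  0.082 ] 0.1279 -79.33
[ 0.5981 -0.0983  0.102 ] [ 0.6004 -0.1078  0.102 ] 0.0098 -76.43
```

Call:
carry_out(
  rows=[
    [0.2,0.06,0.25,0,0.82],
    [0.2,0,0,0.8,0],
    [0.2,0,0,0.8,0],
    [0.2,0,0,0.8,0],
    [0.2,0,0,0.8,0],
    [0.2,0,0,0,0],
    [0.2,0,0,0,0],
  ],
)

```text
time: 7.4
ee_pos: [0.6044, -0.1136, 0.1378]
eef_rot: [0.997, 0.08, 0.004, -0.002]
ft_force: [0.4, 0.5, 0.4]
width: 0.0486
```

Run:
```python
from h import *
s=read_state();print(s["ee_pos"],2*np.degrees(np.arctan2(s["eef_rot"][1],s["eef_rot"][0])),s["width"])
w=camera("wrist");cv2.imwrite("pics/w3.png",w)
for o in pinpoint("knob","wrist")[:2]:
    print(o["xy"],o["conf"],atz(ray("wrist",o["xy"],s),.094))
i=np.array(camera_info("wrist")["tool_from_camera"])
```

```text
[ 0.60441702 -0.11357849  0.13784417] 9.181225261460575 0.04856484144158023
[320.9, 233.9] 0.86 [ 0.60317728 -0.11088109  0.094     ]
```

View pics/w3.png

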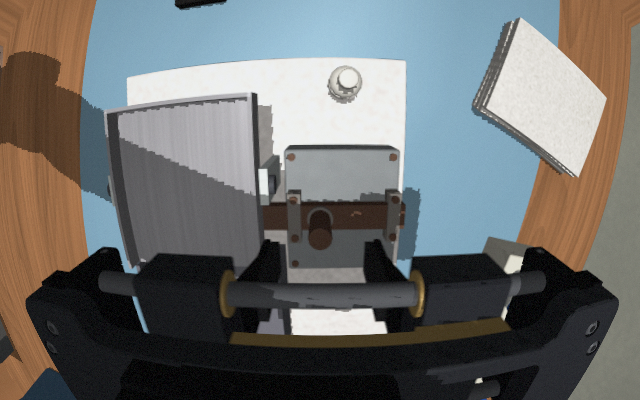

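Call:
carry_out(
  rows=[
    [0.3,0,-0.04,0,0.05],
    [0.3,0,0,0.5,0],
    [0.3,0,0,0.5,0],
    [0.3,0,0,0.5,0],
    [0.3,0,0,0.08,0],
    [0.3,0,0,0,0],
  ],
)

```text
time: 8.0
ee_pos: [0.6107, -0.1123, 0.0996]
eef_rot: [0.997, 0.078, 0.012, -0.001]
ft_force: [-1.4, -0.1, -0.6]
width: 0.0305
```

Call:
carry_out(
  force=50,
  rows=[
    [1,0,0,0,0],
    [1,0,0,0,0],
    [1,0,0,0,0],
    [1,0,0,0,0],
    [1,0,0,0,0],
    [1,0,0,0,0],
  ],
)

```text
time: 8.5
ee_pos: [0.605, -0.1132, 0.1002]
eef_rot: [0.997, 0.077, 0.006, -0.002]
ft_force: [0.8, -0.9, -9.9]
width: 0.0146
```

Run:
```python
from h import *
s=read_state();print({k:np.round(v,4).tolist() for k,v in s.items()})
w=camera("wrist");sc=camera("scene")
s=read_state();print({k:np.round(v,4).tolist() for k,v in s.items() if k in("ee_pos","ft_force","width","eef_rot","torque")})
a=cv2.resize(sc[220:340,200:360],None,fx=3,fy=3);b=cv2.resize(w[120:300,160:480],(400,360) if 0 else (320,360))
cv2.imwrite("pics/c4.png",np.hstack([a,cv2.resize(w[150:330,240:400],(320,360))]))
```

```text
{'time': 8.5, 'joint_positions': [-0.3429, 0.4592, 0.584, 1.6801, -0.289, 1.0774, 0.4825], 'joint_vel': [-0.0019, -0.0005, 0.0013, 0.0017, 0.0003, -0.0014, -0.0022], 'joint_torque': [-0.3302, -63.1754, 11.5177, -37.5049, -0.2599, 0.3972, 0.016], 'ee_pos': [0.605, -0.1132, 0.1002], 'eef_rot': [0.997, 0.0766, 0.0059, -0.0019], 'ft_force': [0.8483, -0.8553, -9.9086], 'torque': [-0.2966, -0.1562, -0.0765], 'width': 0.0146}
{'ee_pos': [0.605, -0.1132, 0.1002], 'eef_rot': [0.997, 0.0766, 0.0059, -0.002], 'ft_force': [0.6946, -1.046, -8.7805], 'torque': [-0.2964, 0.1267, -0.0543], 'width': 0.0147}
```

View pics/c4.png

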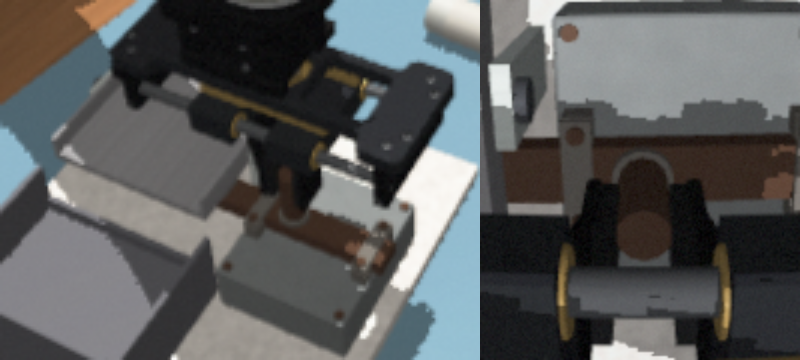

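Run:
```python
from h import *
s=read_state()
for uv in((322,267),(322,255),(322,235)):print(uv,np.round(atz(ray("wrist",uv,s),.102),4))
for o in pinpoint("knob","wrist")[:1]+[]:print(o["xy"],o["conf"],atz(ray("wrist",o["xy"],s),.094))
for o in pinpoint("knob","scene")[:1]:print(o["xy"],o["conf"],atz(ray("scene",o["xy"],s),.094))
i=camera_info("wrist");T=np.linalg.inv(np.array(i["tool_from_camera"]))
for P in((0,0,.014),(0,0,0),(0,0,-.005),(0,-.0095,.014),(0,.0095,.014)):
    p=T[:3,:3]@np.array(P)+T[:3,3];t=np.arctan2(np.hypot(p[0],p[1]),p[2]);n=np.hypot(p[0],p[1])
    print(P,i["cx"]+i["fx"]*t*p[0]/n,i["cy"]+i["fy"]*t*p[1]/n)
```

```text
(322, 267) [ 0.6042 -0.1107  0.102 ]
(322, 255) [ 0.603  -0.1035  0.102 ]
(322, 235) [ 0.6013 -0.0922  0.102 ]
[323.9, 259.9] 0.68 [ 0.60528077 -0.11033946  0.094     ]
[297.6, 278.7] 0.74 [ 0.60559349 -0.10942829  0.094     ]
(0, 0, 0.014) 322.78241113608897 257.916176659923
(0, 0, 0) 322.8669416290584 269.61604507275746
(0, 0, -0.005) 322.89997108349206 274.2149317354083
(0, -0.0095, 0.014) 322.8149619817617 243.19778561554335
(0, 0.0095, 0.014) 322.7496084661512 271.9486358423942
```

The crop shows a finger on each side of the knob. The knob's axis is about 3 mm from the jaw centre line, so the grip is good. Starting the out-stroke.

Call:
carry_out(
  force=60,
  rows=[
    [1,0.1,0,0,0],
    [1,0.1,0,0,0],
    [1,0.1,0,0,0],
  ],
)

```text
time: 8.95
ee_pos: [0.6062, -0.1131, 0.1]
eef_rot: [0.997, 0.075, -0.003, -0.004]
ft_force: [-18.3, 0.4, 6.1]
width: 0.0146
```

Call:
carry_out(
  rows=[
    [1,0.12,0,0,0],
    [1,0.12,0,0,0],
    [1,0.12,0,0,0],
  ],
)

```text
time: 9.2
ee_pos: [0.6065, -0.1131, 0.0999]
eef_rot: [0.997, 0.073, -0.014, -0.007]
ft_force: [-21.6, 1.4, 8.0]
width: 0.0146
```

Call:
carry_out(
  rows=[
    [1,-0.1,0,0,0],
    [1,-0.1,0,0,0],
    [1,-0.1,0,0,0],
  ],
)

```text
time: 9.45
ee_pos: [0.5996, -0.1142, 0.1002]
eef_rot: [0.997, 0.074, -0.012, -0.006]
ft_force: [5.6, -1.6, -14.9]
width: 0.0144
```

Call:
carry_out(
  rows=[
    [1,-0.12,0,0,0],
    [1,-0.12,0,0,0],
  ],
)

```text
time: 9.62
ee_pos: [0.595, -0.1149, 0.1002]
eef_rot: [0.997, 0.074, -0.009, -0.005]
ft_force: [7.5, -1.5, -16.5]
width: 0.0147
```

Call:
carry_out(
  rows=[
    [1,-0.12,0,0,0],
    [1,-0.12,0,0,0],
  ],
)

```text
time: 9.78
ee_pos: [0.5937, -0.1151, 0.1004]
eef_rot: [0.997, 0.075, -0.002, -0.004]
ft_force: [22.6, -1.1, -28.8]
width: 0.0141
```

Call:
carry_out(
  rows=[
    [1,0.12,0,0,0],
    [1,0.12,0,0,0],
    [1,0.12,0,0,0],
    [1,0.12,0,0,0],
    [1,0.12,0,0,0],
  ],
)

```text
time: 10.2
ee_pos: [0.6083, -0.1127, 0.1001]
eef_rot: [0.997, 0.075, -0.006, -0.005]
ft_force: [-8.2, 0.6, -2.6]
width: 0.0145
```

Call:
carry_out(
  rows=[
    [1,0.12,0,0,0],
    [1,0.12,0,0,0],
  ],
)

```text
time: 10.37
ee_pos: [0.6133, -0.1119, 0.1001]
eef_rot: [0.997, 0.075, -0.009, -0.005]
ft_force: [-7.8, -0.5, -1.8]
width: 0.0143
```

Call:
carry_out(
  rows=[
    [1,0.12,0,0,0],
    [1,0.12,0,0,0],
  ],
)

```text
time: 10.53
ee_pos: [0.6156, -0.1116, 0.1]
eef_rot: [0.997, 0.074, -0.015, -0.007]
ft_force: [-16.4, 0.6, 4.4]
width: 0.0143
```

Call:
carry_out(
  rows=[
    [1,0.12,0,0,0],
    [1,0.12,0,0,0],
  ],
)

```text
time: 10.7
ee_pos: [0.6165, -0.1115, 0.0999]
eef_rot: [0.997, 0.073, -0.022, -0.008]
ft_force: [-21.2, 1.1, 7.2]
width: 0.0143
```

Outer stop reached at 21 N. Now in to the inner stop.

Call:
carry_out(
  rows=[
    [1,-0.12,0,0.03,0],
    [1,-0.12,0,0.03,0],
    [1,-0.12,0,0.03,0],
    [1,-0.12,0,0.03,0],
    [1,-0.12,0,0.03,0],
    [1,-0.12,0,0.03,0],
    [1,-0.12,0,0.03,0],
  ],
)

```text
time: 11.28
ee_pos: [0.6033, -0.1135, 0.0998]
eef_rot: [0.997, 0.075, -0.01, -0.006]
ft_force: [5.1, -0.3, -7.1]
width: 0.0142
```

Call:
carry_out(
  rows=[
    [1,-0.12,0,0.03,0],
    [1,-0.12,0,0.03,0],
  ],
)

```text
time: 11.45
ee_pos: [0.5997, -0.114, 0.0998]
eef_rot: [0.997, 0.076, -0.006, -0.006]
ft_force: [8.0, 0.1, -9.8]
width: 0.0142
```

Call:
carry_out(
  rows=[
    [1,-0.12,0,0.02,0],
    [1,-0.12,0,0.02,0],
    [1,-0.12,0,0.02,0],
  ],
)

```text
time: 11.7
ee_pos: [0.5942, -0.115, 0.0998]
eef_rot: [0.997, 0.077, 0.0, -0.004]
ft_force: [11.1, 0.1, -12.4]
width: 0.0145
```

Call:
carry_out(
  rows=[
    [1,-0.12,0,0.02,0],
    [1,-0.12,0,0.02,0],
  ],
)

```text
time: 11.87
ee_pos: [0.5935, -0.115, 0.0999]
eef_rot: [0.997, 0.078, 0.007, -0.003]
ft_force: [20.9, -1.3, -21.4]
width: 0.0143
```

Inner stop reached at 21 N. Out again.

Call:
carry_out(
  rows=[
    [1,0.12,0,0,0],
    [1,0.12,0,0,0],
    [1,0.12,0,0,0],
    [1,0.12,0,0,0],
    [1,0.12,0,0,0],
    [1,0.12,0,0,0],
    [1,0.12,0,0,0],
    [1,0.12,0,0,0],
    [1,0.12,0,0,0],
  ],
)

```text
time: 12.62
ee_pos: [0.6149, -0.1116, 0.0996]
eef_rot: [0.997, 0.077, -0.008, -0.006]
ft_force: [-19.8, 0.5, 9.1]
width: 0.0143
```

Call:
carry_out(
  rows=[
    [1,0.12,0,0,0],
    [1,0.12,0,0,0],
  ],
)

```text
time: 12.78
ee_pos: [0.6161, -0.1114, 0.0997]
eef_rot: [0.997, 0.076, -0.016, -0.008]
ft_force: [-18.7, 1.3, 8.1]
width: 0.0146
```

Call:
carry_out(
  rows=[
    [1,0.12,0,0,0],
    [1,0.12,0,0,0],
  ],
)

```text
time: 12.95
ee_pos: [0.6165, -0.1114, 0.0995]
eef_rot: [0.997, 0.075, -0.024, -0.01]
ft_force: [-20.3, 0.3, 1.7]
width: 0.0143
```

Call:
carry_out(
  rows=[
    [1,-0.12,0,0.01,0],
    [1,-0.12,0,0.01,0],
    [1,-0.12,0,0.01,0],
    [1,-0.12,0,0.01,0],
    [1,-0.12,0,0.01,0],
    [1,-0.12,0,0.01,0],
    [1,-0.12,0,0.01,0],
    [1,-0.12,0,0.01,0],
    [1,-0.12,0,0.01,0],
    [1,-0.12,0,0.01,0],
    [1,-0.12,0,0.01,0],
  ],
)

```text
time: 13.87
ee_pos: [0.5936, -0.115, 0.0999]
eef_rot: [0.997, 0.078, -0.006, -0.006]
ft_force: [20.4, -1.1, -23.6]
width: 0.0141
```

Call:
carry_out(
  rows=[
    [1,-0.12,0,0.02,0],
    [1,-0.12,0,0.02,0],
  ],
)

```text
time: 14.03
ee_pos: [0.5933, -0.1151, 0.0999]
eef_rot: [0.997, 0.079, 0.002, -0.004]
ft_force: [17.9, -0.9, -18.0]
width: 0.014
```

Call:
carry_out(
  rows=[
    [1,-0.12,0,0.02,0],
    [1,-0.12,0,0.02,0],
  ],
)

```text
time: 14.2
ee_pos: [0.593, -0.1151, 0.0999]
eef_rot: [0.997, 0.081, 0.009, -0.002]
ft_force: [17.4, -1.2, -19.6]
width: 0.0143
```

Call:
carry_out(
  rows=[
    [1,0.12,0,0,0],
    [1,0.12,0,0,0],
    [1,0.12,0,0,0],
    [1,0.12,0,0,0],
    [1,0.12,0,0,0],
    [1,0.12,0,0,0],
    [1,0.12,0,0,0],
    [1,0.12,0,0,0],
    [1,0.12,0,0,0],
  ],
)

```text
time: 14.95
ee_pos: [0.6165, -0.1113, 0.0997]
eef_rot: [0.997, 0.079, -0.003, -0.005]
ft_force: [-8.7, 0.5, -0.3]
width: 0.0142
```

Call:
carry_out(
  rows=[
    [1,0.12,0,0,0],
    [1,0.12,0,0,0],
  ],
)

```text
time: 15.12
ee_pos: [0.6206, -0.1106, 0.0997]
eef_rot: [0.997, 0.078, -0.007, -0.006]
ft_force: [-6.5, -0.2, -2.4]
width: 0.0143
```

Call:
carry_out(
  rows=[
    [1,0.12,0,0,0],
    [1,0.12,0,0,0],
  ],
)

```text
time: 15.28
ee_pos: [0.6262, -0.1097, 0.0997]
eef_rot: [0.997, 0.078, -0.01, -0.007]
ft_force: [-4.9, -0.5, -2.9]
width: 0.0145
```

The bolt runs. Drawing it out to the end (TCP x about 0.653).

Call:
carry_out(
  rows=[
    [1,0.14,0,0,0],
    [1,0.14,0,0,0],
    [1,0.14,0,0,0],
    [1,0.14,0,0,0],
    [1,0.14,0,0,0],
    [1,0.14,0,0,0],
    [1,0.14,0,0,0],
  ],
)

```text
time: 15.87
ee_pos: [0.6522, -0.1053, 0.0998]
eef_rot: [0.997, 0.077, -0.016, -0.008]
ft_force: [-5.8, 0.5, -2.3]
width: 0.0141
```

Call:
carry_out(
  rows=[
    [1,0.12,0,0,0],
    [1,0.12,0,0,0],
    [1,0.12,0,0,0],
  ],
)

```text
time: 16.12
ee_pos: [0.6539, -0.1052, 0.0996]
eef_rot: [0.997, 0.076, -0.028, -0.011]
ft_force: [-23.5, 1.9, 9.2]
width: 0.0142
```

Call:
carry_out(
  rows=[
    [1,-0.03,0,0,0],
    [1,0,0,0,0],
    [0.35,0,0,0,0],
    [0.35,0,0,0,0],
    [0.35,0,0,0,0],
    [0.35,0,0,0,0],
    [0.35,0,0,-0.5,0],
    [0.35,0,0,-0.9,0],
    [0.35,0,0,-0.9,0],
    [0.35,0,0,-0.9,0],
    [0.35,0,0,-0.9,0],
    [0.35,0,0,0,0],
  ],
)

```text
time: 17.12
ee_pos: [0.6643, -0.1063, 0.2325]
eef_rot: [0.997, 0.077, -0.023, -0.011]
ft_force: [2.0, 0.2, 1.1]
width: 0.0282
```

Run:
```python
from h import *
s=read_state();print(s["ee_pos"],s["eef_rot"],s["joint_positions"],s["width"])
for c in("wrist","scene"):
    w=camera(c);cv2.imwrite(f"pics/{c}5.png",w)
    for o in pinpoint("knob",c)[:1]:print(c,o["xy"],o["conf"],atz(ray(c,o["xy"],s),.094))
```

```text
[ 0.66426123 -0.10632652  0.23251424] [ 0.9967205   0.07680022 -0.02321025 -0.01054809] [-0.29814472  0.52717624  0.59771592  1.29896054 -0.29469184  1.45232151
  0.43845515] 0.02817198162142578
wrist [318.4, 196.5] 0.84 [ 0.65361969 -0.10275075  0.094     ]
scene [317.9, 288.8] 0.64 [ 0.65084456 -0.10605173  0.094     ]
```

Bolt fully drawn: the knob is now near (0.652, -0.105), about 50 mm of travel. Now to the vial.

Call:
carry_out(
  rows=[
    [-0.2,0,0,0,-1],
    [-0.2,0,0,0,-1],
    [-0.2,0,0,0,-1],
    [-0.2,0,0,0,-1],
    [-0.2,0,0,0,-1],
    [-0.2,0,0,0,-1],
    [-0.2,0,0,0,-1],
    [-0.2,0,0,0,-1],
    [-0.2,0,0,0,-1],
    [-0.2,0,0,0,-1],
    [-0.2,0,0,0,-1],
    [-0.2,0,0,0,-1],
    [-0.2,0,0,0,0],
  ],
)

```text
time: 18.4
ee_pos: [0.6548, -0.1017, 0.2053]
eef_rot: [0.809, 0.586, -0.028, -0.034]
ft_force: [0.2, -0.0, 0.7]
width: 0.0519
```

Call:
carry_out(
  rows=[
    [-0.2,0.83,-0.55,0,0],
    [-0.2,0.83,-0.55,0,0],
    [-0.2,0.83,-0.55,0,0],
    [-0.2,0.83,-0.55,0,0],
    [-0.2,0.83,-0.55,0,0],
    [-0.2,0.83,-0.55,0,0],
    [-0.2,0.83,-0.55,0,0],
    [-0.2,0.83,-0.55,0,0],
    [-0.2,0.83,-0.55,0,0],
    [-0.2,0.83,-0.55,0,0],
    [-0.2,0.83,-0.55,0,0],
    [-0.2,0.83,-0.55,0,0],
    [-0.2,0.83,-0.55,0,0],
    [-0.2,0,0,0,0],
    [-0.2,0,0,0,0],
  ],
)

```text
time: 19.65
ee_pos: [0.5472, 0.2908, 0.2054]
eef_rot: [0.823, 0.565, -0.04, -0.037]
ft_force: [1.3, -1.7, 0.5]
width: 0.0523
```

```bash
cat > v.py <<'E'
from h import *
s=read_state();q=s["eef_rot"];M=R.from_quat(q).as_matrix();print(s["ee_pos"],np.round(M,3).tolist(),"yaw",np.degrees(np.arctan2(M[1,0],M[0,0])),s["width"])
w=camera("wrist");cv2.imwrite("pics/w6.png",w);camera("scene");camera("top")
i=camera_info("wrist")
for o in silhouettes("vial","wrist")[:5]:
    m=o["mask"].astype(np.uint8);pts=np.argwhere(m)[:,::-1]
    P=np.array([atz(ray("wrist",p,s),.026)[:2] for p in pts[::3]])
    r=cv2.minAreaRect(P.astype(np.float32)*1000);b=cv2.boxPoints(r);e=[b[1]-b[0],b[2]-b[1]];l=max(e,key=np.linalg.norm)
    print(round(o["conf"],2),o["box"],"ctr",np.round(r[0],1),"size",np.round(r[1],1),"ang",np.degrees(np.arctan2(l[1],l[0])))
rs=[]
for c in("wrist","scene","top"):
    best=None
    for o in pinpoint("vial",c):
        p=atz(ray(c,o["xy"],s),.026)
        if np.linalg.norm(p[:2]-[.559,.281])<.03: rs.append(ray(c,o["xy"],s));print(c,np.round(o["xy"]),round(o["conf"],2),np.round(p,4));break
if len(rs)>1:print(tri(rs))
E
python3 v.py
```

```text
[0.54715986 0.29077742 0.20537925] [[0.359, 0.927, -0.108], [0.933, -0.359, 0.016], [-0.024, -0.106, -0.994]] yaw 68.97792029855366 0.05234198217940514
0.95 [322.5, 218.1, 28.7, 83.6] ctr [558.8 281.2] size [26.9 91.1] ang -20.017315
0.87 [212.4, 136.1, 40.9, 101.1] ctr [426.3 197.9] size [ 38.5 114.3] ang -16.620419
0.55 [223.1, 259.2, 41.3, 39.1] ctr [563.9 153.4] size [53.7 34.6] ang 23.278393
0.55 [336.8, 274.8, 32.1, 15.6] ctr [630.7 272.2] size [39.2 17. ] ang 69.18814
wrist [321. 214.] 0.78 [0.5556 0.2828 0.026 ]
scene [384. 192.] 0.72 [0.5658 0.297  0.026 ]
(array([0.56177037, 0.28725556, 0.0298093 ]), [np.float64(0.007995515430235781), np.float64(0.007995515430235859)])
```

Call:
carry_out(
  rows=[
    [-0.1,0,0.54,0,-0.3],
    [-0.1,0,0.54,0,0],
    [-0.1,0,0,0.8,0],
    [-0.1,0,0,0.8,0],
    [-0.1,0,0,0.8,0],
    [-0.1,0,0,0.8,0],
    [-0.1,0,0,0.6,0],
    [-0.1,0,0,0,0],
    [-0.1,0,0,0,0],
  ],
)

```text
time: 20.75
ee_pos: [0.5724, 0.2719, 0.0882]
eef_rot: [0.82, 0.57, -0.036, -0.036]
ft_force: [-0.6, -0.8, 0.6]
width: 0.048
```

```bash
python3 v.py
```

```text
[0.57240553 0.27188624 0.08820268] [[0.347, 0.933, -0.1], [0.938, -0.347, 0.019], [-0.017, -0.1, -0.995]] yaw 69.70288059025818 0.04802070047428894
0.79 [177.5, 250.2, 37.4, 12.9] ctr [542.  154.1] size [30. 12.] ang 72.85863
0.75 [170.2, 93.5, 48.2, 144.8] ctr [425.6 199.2] size [ 39.1 116.4] ang -17.209166Traceback (most recent call last):
  File "v.py", line 7, in <module>
    P=np.array([atz(ray("wrist",p,s),.026)[:2] for p in pts[::3]])
                    ~~~^^^^^^^^^^^^^
  File "h.py", line 5, in ray
    i=camera_info(name)
ValueError: time passes only in moves, steps and waits
```

View pics/w6.png

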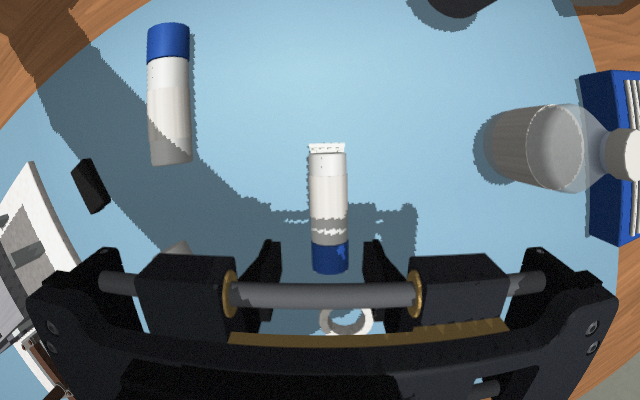

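```bash
sed -i 's/^from scipy.spatial/import functools\ncamera_info=functools.lru_cache(None)(camera_info)\nfrom scipy.spatial/' h.py
python3 - <<'E'
from h import *
s=read_state();M=R.from_quat(s["eef_rot"]).as_matrix()
P=[atz(ray("wrist",u,s),z) for u,z in(((327.5,155),.03),((330,270),.030),((328.5,212),.04),((328.5,212),.026))]
for p in P:print(np.round(p,4))
print("axis deg",np.degrees(np.arctan2(*(P[1]-P[0])[[1,0]])),np.linalg.norm(P[1]-P[0]))
for c in((.559,.2815,.033),tuple(np.r_[(P[0]+P[1])[:2]/2,.033])):print("tool units",np.round(M.T@(np.array(c)-s["ee_pos"])/.03,2))
E
```

```text
[0.5191 0.2965 0.03  ]
[0.5999 0.2691 0.03  ]
[0.5551 0.2841 0.04  ]
[0.5581 0.283  0.026 ]
axis deg -18.716342440447097 0.0853005070259876
tool units [ 0.14 -0.36  1.93]
tool units [ 0.18 -0.36  1.93]
```

Call:
carry_out(
  rows=[
    [-0.1,0.16,-0.36,0,-0.2],
    [-0.1,0,0,0.5,0],
    [-0.1,0,0,0.5,0],
    [-0.1,0,0,0.5,0],
    [-0.1,0,0,0.4,0],
    [-0.1,0,0,0,0],
  ],
)

```text
time: 21.45
ee_pos: [0.5602, 0.2889, 0.0397]
eef_rot: [0.813, 0.581, -0.027, -0.037]
ft_force: [-0.7, -0.5, -0.5]
width: 0.0482
```

Call:
carry_out(
  rows=[
    [-0.1,-0.23,0,0,0],
    [-0.1,0,0,0.2,0],
    [-0.1,0,0,0,0],
  ],
)

```text
time: 21.7
ee_pos: [0.5574, 0.2833, 0.0353]
eef_rot: [0.812, 0.582, -0.026, -0.037]
ft_force: [-0.6, 0.2, -1.1]
width: 0.048
```

Call:
carry_out(
  force=20,
  rows=[
    [-0.1,0,0,0.12,0],
    [1,0,0,0,0],
    [1,0,0,0,0],
    [1,0,0,0,0],
    [1,0,0,0,0],
    [1,0,0,0,0],
    [1,0,0,0,0],
  ],
)

```text
time: 22.28
ee_pos: [0.558, 0.2816, 0.0333]
eef_rot: [0.812, 0.581, -0.026, -0.036]
ft_force: [-0.6, 0.3, 0.4]
width: 0.0274
```

Vial gripped, jaws at 27.4 mm. Lifting, then turning the vial to lie along the pivot.

Call:
carry_out(
  rows=[
    [1,0,0,-0.4,0],
    [1,0,0,-0.8,0],
    [1,0,0,-0.8,0],
    [1,0,0,-0.8,0],
    [1,0,0,-0.8,0],
    [1,0,0,-0.8,0],
    [1,0,0,-0.8,0],
    [1,0,0,0,0],
  ],
)

```text
time: 22.95
ee_pos: [0.5716, 0.278, 0.2006]
eef_rot: [0.812, 0.582, -0.025, -0.037]
ft_force: [1.0, -0.6, 0.7]
width: 0.0272
```

Call:
carry_out(
  rows=[
    [1,0,0,0,-0.8],
    [1,0,0,0,-0.8],
    [1,0,0,0,-0.8],
    [1,0,0,0,-0.8],
    [1,0,0,0,-0.8],
    [1,0,0,0,-0.8],
    [1,0,0,0,-0.8],
    [1,0,0,0,0],
  ],
)

```text
time: 23.62
ee_pos: [0.5729, 0.2798, 0.208]
eef_rot: [0.638, 0.769, -0.01, -0.041]
ft_force: [-0.2, -0.2, -0.7]
width: 0.0273
```

```bash
cat > m.py <<'E'
from h import *
import sys
s=read_state();M=R.from_quat(s["eef_rot"]).as_matrix()
G=R.from_quat([.812,.581,-.026,-.036]).as_matrix();a=np.radians(-19);v=M@G.T@np.array([np.cos(a),np.sin(a),0])
off=M@G.T@np.array([.001,.0,-.0073])
c=s["ee_pos"]+off
print(s["time"],s["ee_pos"],"w",s["width"],"vial axis yaw",np.degrees(np.arctan2(v[1],v[0])),"dip",np.degrees(np.arcsin(v[2])),"z",M[:,2].round(3),"vial c",c.round(4))
for t in sys.argv[1:]:
    t=np.array(eval(t));print("to",t,"tool units",np.round(M.T@(t-c)/.03,2))
E
python3 m.py "(.504,-.139,.18)"
```

```text
23.6167 [0.57285727 0.27981538 0.20796499] w 0.027303322924944657 vial axis yaw 10.296950295340775 dip 1.1878883685835062 z [-0.076  0.036 -0.996] vial c [0.5738 0.2807 0.2007]
to [ 0.504 -0.139  0.18 ] tool units [-13.35  -4.83   0.36]
```

Call:
carry_out(
  rows=[
    [1,-0.86,-0.31,0,0],
    [1,-0.86,-0.31,0,0],
    [1,-0.86,-0.31,0,0],
    [1,-0.86,-0.31,0,0],
    [1,-0.86,-0.31,0,0],
    [1,-0.86,-0.31,0,0],
    [1,-0.86,-0.31,0,0],
    [1,-0.86,-0.31,0,0],
    [1,-0.86,-0.31,0,0],
    [1,-0.86,-0.31,0,0],
    [1,-0.86,-0.31,0,0],
    [1,-0.86,-0.31,0,0],
    [1,-0.86,-0.31,0,0],
    [1,-0.86,-0.31,0,0],
    [1,-0.86,-0.31,0,0],
    [1,0,0,0,0],
    [1,0,0,0,0],
  ],
)

```text
time: 25.03
ee_pos: [0.4957, -0.1404, 0.2015]
eef_rot: [0.654, 0.756, -0.006, -0.04]
ft_force: [-0.2, 1.4, -1.3]
width: 0.0272
```

```bash
python3 m.py "(.504,-.139,.13)"
python3 - <<'E'
from h import *
s=read_state()
for c in("wrist","scene","top"):
    cv2.imwrite(f"pics/{c}7.png",camera(c))
    for q,z in(("tray_spot",.075),("pivot",.072),("bin_floor",.028),("knob",.094)):
        for o in pinpoint(q,c)[:1]:print(c,q,np.round(o["xy"]),round(o["conf"],2),np.round(atz(ray(c,o["xy"],s),z),4))
E
```

```text
25.0333 [ 0.49569736 -0.14039331  0.20147463] w 0.027179764295874126 vial axis yaw 7.956476129024954 dip 1.5876236440914968 z [-0.068  0.043 -0.997] vial c [ 0.4967 -0.1395  0.1942]
to [ 0.504 -0.139  0.13 ] tool units [-0.13  0.37  2.12]
wrist pivot [358. 214.] 0.68 [ 0.4952 -0.0975  0.072 ]
wrist bin_floor [234. 206.] 0.83 [ 0.5152 -0.2255  0.028 ]
wrist knob [357. 216.] 0.67 [ 0.4916 -0.1031  0.094 ]
scene tray_spot [247. 267.] 0.94 [ 0.4935 -0.1341  0.075 ]
scene pivot [259. 260.] 0.65 [ 0.4973 -0.104   0.072 ]
scene bin_floor [227. 318.] 0.94 [ 0.5191 -0.2221  0.028 ]
scene knob [319. 290.] 0.68 [ 0.6547 -0.1078  0.094 ]
top tray_spot [412. 212.] 0.86 [ 0.5066 -0.1362  0.075 ]
top pivot [395. 216.] 0.68 [ 0.4976 -0.0967  0.072 ]
top bin_floor [442. 214.] 0.76 [ 0.5092 -0.2176  0.028 ]
top knob [399. 151.] 0.77 [ 0.6441 -0.1013  0.094 ]
```

View pics/wrist7.png

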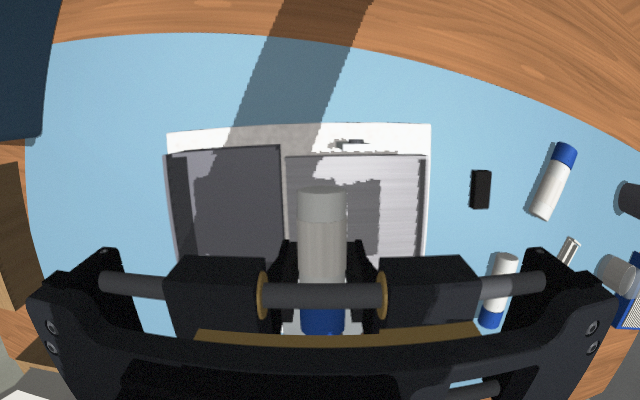

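Run:
```python
from h import *
s=read_state()
C,S=np.cos(np.radians(9.3)),np.sin(np.radians(9.3))
for u,z in(((286,158),.075),((283,235),.075),((424,157),.089),((426,230),.089),((281,146),.067)):
    p=atz(ray("wrist",u,s),z);d=p[:2]-[.4975,-.1]
    print(u,np.round(p,4),"station",np.round([C*d[0]+S*d[1],-S*d[0]+C*d[1]],4))
```

```text
(286, 158) [ 0.4513 -0.1712  0.075 ] station [-0.0571 -0.0628]
(283, 235) [ 0.5241 -0.1651  0.075 ] station [ 0.0157 -0.0686]
(424, 157) [ 0.43   -0.0491  0.089 ] station [-0.0583  0.0612]
(426, 230) [ 0.4976 -0.0316  0.089 ] station [0.0111 0.0675]
(281, 146) [ 0.4416 -0.1777  0.067 ] station [-0.0677 -0.0676]
```

Call:
carry_out(
  rows=[
    [1,-0.13,0.37,0,-0.28],
    [1,0,0,0.6,0],
    [1,0,0,0.6,0],
    [1,0,0,0.6,0],
    [1,0,0,0.5,0],
    [1,0,0,0.3,0],
    [1,0,0,0,0],
    [1,0,0,0,0],
  ],
)

```text
time: 26.45
ee_pos: [0.5036, -0.1387, 0.1207]
eef_rot: [0.642, 0.765, -0.005, -0.038]
ft_force: [0.7, -0.3, 0.1]
width: 0.0273
```

```bash
python3 m.py "(.504,-.139,.091)"
python3 - <<'E'
from h import *
print(read_state()["ft_force"])
E
```

```text
26.45 [ 0.50363811 -0.13870998  0.12074558] w 0.027330439913691974 vial axis yaw 9.649120136331547 dip 1.8082067738270018 z [-0.065  0.042 -0.997] vial c [ 0.5047 -0.1378  0.1135]
to [ 0.504 -0.139  0.091] tool units [-0.07  0.01  0.75]
[ 0.65947213 -0.28488932  0.09682438]
```

Call:
carry_out(
  rows=[
    [1,-0.07,0,0.3,0],
    [1,0,0,0.25,0],
    [1,0,0,0.12,0],
    [1,0,0,0,0],
  ],
)

```text
time: 26.78
ee_pos: [0.5042, -0.1405, 0.101]
eef_rot: [0.642, 0.766, -0.004, -0.037]
ft_force: [0.2, 0.9, -0.8]
width: 0.0275
```

```bash
python3 m.py "(.504,-.139,.090)"
```

```text
26.7833 [ 0.50415323 -0.14048706  0.10098729] w 0.027509683835448516 vial axis yaw 9.645568128282436 dip 2.0130576059181413 z [-0.062  0.041 -0.997] vial c [ 0.5052 -0.1396  0.0938]
to [ 0.504 -0.139  0.09 ] tool units [ 0.02 -0.03  0.13]
```

Call:
carry_out(
  rows=[
    [1,0,0,0.08,0],
    [1,0,0,0.05,0],
  ],
)

```text
time: 26.95
ee_pos: [0.5042, -0.1404, 0.0972]
eef_rot: [0.642, 0.765, -0.004, -0.037]
ft_force: [0.2, -0.3, -1.0]
width: 0.0272
```

Call:
carry_out(
  rows=[
    [1,0,0,0.05,0],
    [1,0,0,0.03,0],
  ],
)

```text
time: 27.12
ee_pos: [0.5043, -0.1404, 0.0949]
eef_rot: [0.642, 0.765, -0.004, -0.036]
ft_force: [-0.4, -0.0, -0.7]
width: 0.0274
```

Call:
carry_out(
  rows=[
    [0.2,0,0,0,0],
    [0.2,0,0,0,0],
    [0.2,0,0,0,0],
  ],
)

```text
time: 27.37
ee_pos: [0.5045, -0.1404, 0.0951]
eef_rot: [0.642, 0.766, -0.003, -0.036]
ft_force: [0.1, 0.1, -0.0]
width: 0.0344
```

Run:
```python
from h import *
s=read_state();print(s["ee_pos"],s["width"],s["ft_force"])
sc=camera("scene");w=camera("wrist")
cv2.imwrite("pics/c8.png",np.hstack([cv2.resize(sc[210:350,170:350],(540,420)),cv2.resize(w[120:360,220:430],(260,420)) ]))
```

```text
[ 0.50453125 -0.14041792  0.09510758] 0.034362960418816826 [ 0.0982818   0.09034171 -0.03025776]
```

View pics/c8.png

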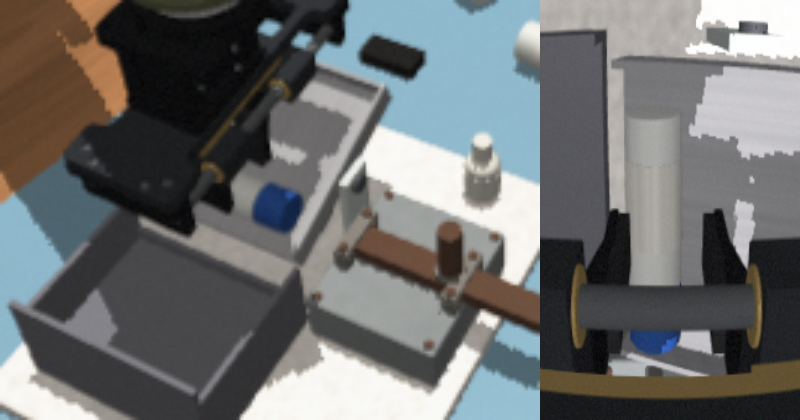

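The crop shows the vial lying on the tipping tray between the open fingers, with the bolt drawn. Next: lift straight off.

Call:
carry_out(
  rows=[
    [0.2,0,0,-0.4,0],
    [0.2,0,0,-1,0],
    [0.2,0,0,-1,0],
    [0.2,0,0,-1,0],
    [0.2,0,0,-1,0],
    [0.2,0,0,0,0],
    [0.2,0,0,0,0],
    [0.2,0,0,0,0],
    [0.2,0,0,0,0],
    [0.2,0,0,0,0],
    [0.2,0,0,0,0],
    [0.2,0,0,0,0],
    [0.2,0,0,0,0],
    [0.2,0,0,0,0],
  ],
)

```text
time: 28.63
ee_pos: [0.5104, -0.1462, 0.2358]
eef_rot: [0.643, 0.765, -0.005, -0.038]
ft_force: [0.2, 0.1, 0.3]
width: 0.0346
```

Run:
```python
from h import *
s=read_state();print(s["time"],s["ee_pos"],s["width"],s["ft_force"])
sc=camera("scene");w=camera("wrist");camera("top")
cv2.imwrite("pics/c9.png",np.hstack([cv2.resize(sc[210:350,170:350],(450,350)),cv2.resize(w[80:360,140:450],(340,350)) ]))
for c in("scene","top","wrist"):
  for o in pinpoint("vial",c)[:4]:print(c,np.round(o["xy"]),round(o["conf"],2),np.round(atz(ray(c,o["xy"],s),.042),3))
```

```text
28.6333 [ 0.5104058  -0.14616231  0.23584084] 0.03455553852768241 [0.22415679 0.08353699 0.3030028 ]
scene [362. 235.] 0.97 [0.615 0.109 0.042]
scene [318. 197.] 0.88 [0.45  0.161 0.042]
scene [218. 329.] 0.66 [ 0.532 -0.254  0.042]
top [291. 173.] 0.94 [0.596 0.145 0.042]
top [270. 244.] 0.82 [0.428 0.189 0.042]
top [324. 233.] 0.74 [0.456 0.064 0.042]
top [463. 203.] 0.4 [ 0.535 -0.263  0.042]
wrist [544. 171.] 0.89 [0.422 0.172 0.042]
wrist [212. 188.] 0.64 [ 0.522 -0.264  0.042]
```

View pics/c9.png

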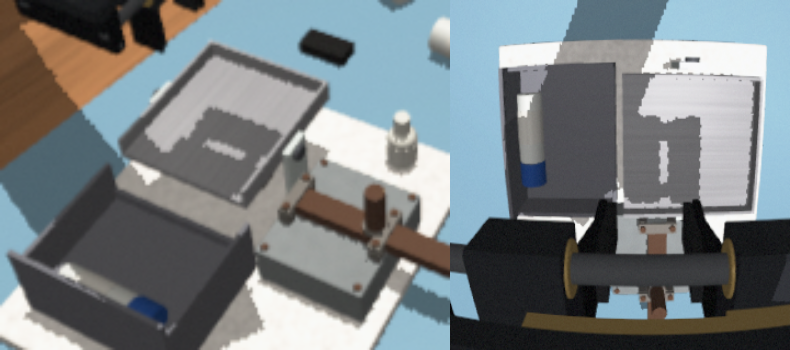

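The vial lies in the bin, the tray is level again, the bolt is drawn, and the gripper is clear of everything. Handing in.

```bash
python3 -c "
from bench import *
close_job()"
```

```text
the job is handed in; nothing more can be done
```

The job is done and handed in at about 29 s of the 64 s allowed; no verdict was reported.

- **Bolt:** I gripped the knob and worked it through three out-strokes and three in-strokes. Each was pressed to the hard stop at about 17 to 23 N. The fourth out-stroke ran free at under 9 N, and I drew the bolt to its end stop, about 50 mm of travel.
- **Vial:** I took the smallest of the three look-alikes, the one in the white holder. I laid it along the pivot at about station y -40 mm and let go. The tray tipped and the vial rolled into the bin.
- **Last checks:** The scene and wrist pictures showed the vial lying in the bin, the tray level again, the bolt still drawn, and the gripper clear at z 0.236 m. The dropper and eraser were in place in that last picture. I did not check the tape, sanitiser or cup again at the end.

**Checks that disagreed:**
- The descent onto the knob stopped about 10 mm high with a 6 mm sideways shift. I never found the cause, but the grip held.
- The jaws read about 14.5 mm on the 16 mm knob.
- The tool leaned up to 6° during the work.
- The vertical wrist force reached about 29 N on one in-stroke.
- Single-camera position estimates for the knob, tray and vial differed by up to about 15 mm, so I relied on the wrist camera close up.

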